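# Slide an arcade board home in its guide, then press the fire button

### The job

Push the green arcade board along the metal slide guide until it drops into the pocket at the yellow end stop and lies flat and square there; slide it, do not lift it off the guide. Then press the red fire button fully down and let go, leaving the blue tray, the copper bar and the white spacers where they are.

Things in the scene. Friction and masses are not known exactly. Their poses are not given: they have to be found in the camera images.
- guide: Fixed slotted metal slide guide, a flat plate 407 x 156 mm. Origin on its underside (table height), on the centre line; x points along the slide to the pocket and yellow end stop, y across, z up. The bed, 12 mm high, spans x -178 to +92 mm; the pocket follows. Rails 28 mm high stand 94 mm apart from x +75 mm to the stop; from x 0 to +75 mm they funnel in from 126 mm apart.
- pocket (a point): Centre of the pocket's floor, axes as the guide's; in the guide's frame at x 155, z 6 mm. The pocket, 126 mm (x) by 94 mm (y), is sunk 6 mm below the bed. Rails (10 mm thick) bound it at the sides, the yellow stop (11 mm thick, 28 mm high) at its +x end, the 6 mm step up to the bed at its -x end.
- board: Green circuit board on a grey carrier 120 (x) x 90 (y) x 8 mm, 0.25 kg. Origin: centre of underside; x points to the pocket. Along its rear edge (x -60 to -48 mm) stands a black strip with brass contacts, 80 mm wide, top 32 mm above the underside, rear face flush with the carrier: the face to push. Its other parts rise at most 21 mm. It starts askew on the bed, before the rails.
- fire_button (a joint): Travel of the red fire button: 0 up, 0.006 m fully down (about 5 N); it springs back.
- fire_button_top (a point): Centre of the top face of the red round fire button, 36 mm across, in a black housing fixed to the table left or right of the guide; it is pressed straight down.
- chip_tray: Open blue tray 70 x 50 x 18 mm, loose; origin centre of underside. Leave alone.
- copper_bar: Copper ground bar 20 x 130 x 8 mm, loose; origin centre of underside. Leave alone.
- spacer_a: White nylon spacer, 20 mm across and 20 mm high, standing; origin centre of underside. Leave alone.
- spacer_b: A second white nylon spacer like it. Leave alone.

How it is judged:
On the way, in this order (a step that is already met when the one before it is completed fails the run):
1. the board lies in the pocket: centre within 5 mm of the pocket's centre, underside within 2 mm of its floor, tilted less than 0.02 rad, square to the guide within 0.04 rad, at rest (horizontal distance between board and pocket below 0.005 m and z of board in the frame of pocket below 0.002 m and angle between board's own z axis and vertical below 0.02 rad and angle between the x axis of board and the x axis of guide, either way round below 0.04 rad and linear speed of board below 0.02 m/s), for 0.3 s.
2. then the red fire button is pressed at least 4.5 mm of its 6 mm down (value of joint fire_button above 0.0045 m), for 0.05 s.
At the end, for the whole second after the job is handed in: The board still lies at rest in the pocket (centre within 5 mm, underside within 2 mm of the floor, tilt under 0.02 rad, square within 0.04 rad), the fire button is up again (within 1.5 mm), and the fingers touch nothing (all of step 1 and value of joint fire_button below 0.0015 m and contact force between the fingers and anything else below 0.5 N).
It fails at once if the board is lifted: its origin rises more than 30 mm above the table (18 mm above the guide's bed) (height (world z) of board above 0.03 m).
It fails at once if another thing (blue tray, copper bar or white spacer) is moved by more than 20 mm (distance of any of chip_tray, copper_bar, spacer_a, spacer_b from where it was at the start of the episode above 0.02 m).
It also fails if it takes over 46 s, if anything falls off the work surface, if the arm or the gripper's body presses on something with over 40 N, if the wrist force passes 120 N, or if a joint passes its speed limit or range.

### The arm

A 6-joint arm with a two-finger parallel gripper is mounted at the origin on the work surface. World frame = base frame: x ahead of the robot, y to its left, z up, the work surface at z = 0. Lengths are in m, angles in rad, forces in N, time in s.
With the tool pointing down it reaches from about 0.275 to 0.85 m from the base axis. Payload 19 kg.
Tool frame: the origin (TCP) lies between the finger pads; the fingertips stand 22 mm ahead of it and the grasp point (between the pads) lies 3 mm ahead of it (ctrl.tip_reach is the distance from the TCP to the fingertips, in m); z points along the fingers, y is the line along which they close (so a half turn about z gives the same grasp; the last joint's range is limited). The gripper opens to 85 mm and grips with 20 to 120 N. Pads are 22 mm wide; open, the fingers measure 114 mm over their backs; the gripper's body (76 mm by 85 mm) begins 54 mm behind the grasp point. The pads swing forward as they close: fully open they stand 13 mm farther back than shut.
Start: joints at [1.069, 0.15, 1.437, -0, 1.554, -0.134], TCP at [0.207, 0.537, 0.253] pointing down, gripper open.
Joint ranges: [-2.8, 2.8], [-0.68, 2.1], [0.12, 2.68], [-1.39, 4.53], [0.16, 2.79], [-2.81, 2.81]. Speed limits (rad/s): [1.89, 1.89, 2.22, 3.01, 3.01, 3.01].

### API

Orientations are given as a rotation vector (axis times angle).
In Python, from station import ctrl gives the robot as it stands. Calls block until the motion is done:
- ctrl.move_to(position, orientation): joint-space move of the TCP to a pose.
- ctrl.movel(position, attitude=None, vel=0.15): straight line of the TCP; attitude=None keeps the orientation; vel is the mean speed in m/s.
- ctrl.goto_joints(angles): joint-space move.
- ctrl.set_gripper(opening, grasp_force=None): opening from 0.0 (shut) to 1.0 (fully open); grasp_force is the grip in N (None keeps the last); returns when the fingers have stopped.
- ctrl.pause(seconds).
- ctrl.solve_ik(position, orientation): joint angles nearest the present ones, or None.
- ctrl.get_obs(): the state.
- ctrl.get_image(name): name is "scene" or "side" or "wrist"; returns a dict with "img" (400x640x3 uint8, red, green, blue), "depth" (400x640 float32, m along the optical axis (not along the pixel's ray), 0 where there is no reading), "vfov" (degrees; the focal length in pixels is half the picture's height over the tangent of half this angle, whatever the lens; pixels are square), "cx", "cy" (the principal point, pixels), "dist" ([k1, k2, p1, p2, k3] as OpenCV has them; the pictures are not rectified), "world_from_camera" (4x4, takes a point from camera to world coordinates). Camera axes: x right, y down, z forward; pixel columns grow to the right and rows downward; lengths in m; the calibration is good to about 2 mm. A picture is of the moment at which its call begins.
A pose or a line that the arm cannot do raises ctrl.MotionError and nothing moves.
- ctrl.finish_job(): hands the job in; it is judged then, once.
The state is a dict: "time": time; "q": joint angles; "qd": joint speeds; "effort": joint torques, N m; "tcp_pos": TCP position; "orientation": TCP orientation; "ft_force": force on the tool from outside, world axes, zero at the start; "wrist_torque": the same for the moment, N m; "grip_width": opening from 0.0 (shut) to 1.0 (fully open); "grip_force": force on a finger pad.
Only numpy, scipy, OpenCV 4.12 (cv2) and the standard library are available. Lean on these libraries where they do the work, as an engineer would, in place of code of your own. Each camera call takes 0.05 s, during which the arm holds its last target. There are 200 camera calls.

## Working session

There is one attempt and no reset: what is moved stays moved. The work goes in short steps, each a Python script; the robot and the scene stay as the last script left them, time stands still between calls to the robot, and variables do not carry over. Pictures are saved under pics/ and viewed, at most 10 in all, crops included, and the job is handed in when it is done.

```bash
ls; mkdir -p pics
cat > h.py <<'E'
import numpy as np, cv2, pickle
from station import ctrl
def grab(n, save=None):
    d=ctrl.get_image(n)
    if save:
        cv2.imwrite(f"pics/{save}.png",d["img"][:,:,::-1]); pickle.dump(d,open(f"pics/{save}.pkl","wb"))
    return d
def K(d):
    f=d["img"].shape[0]/2/np.tan(np.radians(d["vfov"])/2)
    return np.array([[f,0,d["cx"]],[0,f,d["cy"]],[0,0,1.]])
def rays(d,px):
    p=cv2.undistortPoints(np.array(px,float).reshape(-1,1,2),K(d),np.array(d["dist"],float)).reshape(-1,2)
    return np.c_[p,np.ones(len(p))]
def cloud(d):
    h,w=d["depth"].shape; v,u=np.mgrid[:h,:w]
    P=rays(d,np.c_[u.ravel(),v.ravel()])*d["depth"].reshape(-1,1)
    T=np.array(d["world_from_camera"]); W=P@T[:3,:3].T+T[:3,3]
    W[d["depth"].ravel()<=0]=np.nan
    return W.reshape(h,w,3)
def onplane(d,px,z):
    T=np.array(d["world_from_camera"]); r=rays(d,px)@T[:3,:3].T
    return T[:3,3]+r*((z-T[2,3])/r[:,2])[:,None]
E
python3 - <<'E'
from h import *
a=grab("scene","scene0");b=grab("side","side0");c=grab("wrist")
for d in (a,b): print(np.round(d["world_from_camera"],3).tolist(),d["vfov"],d["dist"])
cv2.imwrite("pics/w0.png",c["img"][:,:,::-1])
print(ctrl.get_obs())
E
```

```text
pics
[[-0.525, 0.475, -0.707, 1.373], [0.851, 0.287, -0.439, 0.461], [-0.006, -0.832, -0.555, 0.672], [0.0, 0.0, 0.0, 1.0]] 47.224290799032566 [-0.08452033  0.          0.          0.          0.        ]
[[0.869, -0.271, 0.413, 0.158], [-0.494, -0.478, 0.726, -0.837], [0.001, -0.836, -0.549, 0.679], [0.0, 0.0, 0.0, 1.0]] 44.88002580585176 [-0.11719285  0.          0.          0.          0.        ]
{'time': 0.15, 'q': array([ 1.06899886e+00,  1.50839663e-01,  1.43781092e+00, -1.62648180e-05,
        1.55380178e+00, -1.34020837e-01]), 'qd': array([ 0.00058211, -0.00151088, -0.00107454, -0.00023972,  0.00184916,
       -0.00083638]), 'effort': array([ 2.67606294e-03, -7.13378119e+01, -5.71044445e+01, -2.54585329e-04,
        7.05487328e-03,  3.77749279e-05]), 'tcp_pos': array([0.20669651, 0.53640078, 0.25286838]), 'orientation': array([-5.74405062e-01, -3.08837663e+00,  1.29064851e-03]), 'ft_force': array([ 0.06699864, -1.51399792, -0.00730601]), 'wrist_torque': array([0.00399939, 0.01970285, 0.01121407]), 'grip_force': 0.0, 'grip_width': 0.9988387315326642}
```

View pics/scene0.png

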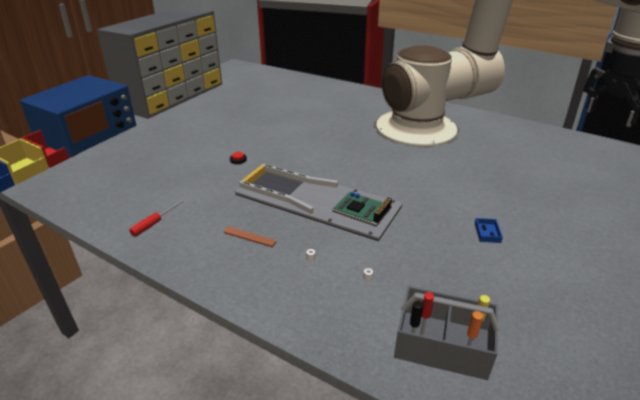

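View pics/side0.png

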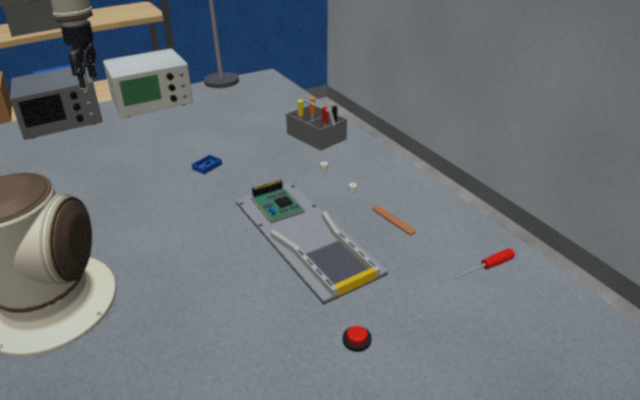

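The scene view has the yellow stop at about (255,175), the board at (363,206) and the button at (238,157). The side view has the stop at (355,280), the board at (278,203) with its black strip at (268,187), and the button at (357,335). Next I measure these in 3D in both views.

Run:
```python
from h import *
boxes={"scene0":dict(yel=(240,160,275,195),red=(225,145,250,166),brd=(325,180,400,230)),"side0":dict(yel=(325,260,385,300),red=(340,322,375,352),brd=(240,178,310,225))}
for n in boxes:
    d=pickle.load(open(f"pics/{n}.pkl","rb"));W=cloud(d);H=cv2.cvtColor(d["img"],cv2.COLOR_RGB2HSV).astype(int)
    m={"yel":(abs(H[...,0]-24)<8)&(H[...,1]>130)&(H[...,2]>90),"red":((H[...,0]<8)|(H[...,0]>172))&(H[...,1]>150)&(H[...,2]>90),"brd":(abs(H[...,0]-70)<20)&(H[...,1]>70)}
    for k,(x0,y0,x1,y1) in boxes[n].items():
        s=np.zeros(H.shape[:2],bool);s[y0:y1,x0:x1]=1;s&=m[k];P=W[s];P=P[~np.isnan(P[:,0])]
        print(n,k,len(P),"med",np.round(np.median(P,0),4),"z",np.round(np.percentile(P[:,2],[5,50,95]),4))
        zt=np.percentile(P[:,2],95); T=P[P[:,2]>zt-.006] if k!="brd" else P
        r=cv2.minAreaRect((T[:,:2]*1000).astype(np.float32)); print("  top rect mm",np.round(r[0],1),np.round(r[1],1),round(r[2],1), np.round(cv2.boxPoints(r)).tolist())
    # guide bed points z~12mm
    s=(W[...,2]>.007)&(W[...,2]<.017)
    x=np.median(W[m["brd"]&~np.isnan(W[...,0])][:,:2],0)
    tb=W[300:360,200:300] if n=="scene0" else W[300:390,150:250]
    print("table z",np.nanmedian(tb[...,2]))
```

```text
scene0 yel 162 med [ 0.5515 -0.2506  0.0251] z [0.0102 0.0251 0.0308]
  top rect mm [ 556.5 -251.6] [88.4 13.3] 3.7 [[512.0, -248.0], [513.0, -261.0], [601.0, -255.0], [600.0, -242.0]]
scene0 red 66 med [ 0.4932 -0.363   0.0224] z [0.017  0.0224 0.0253]
  top rect mm [ 492.7 -366.1] [30.1 29.5] 13.8 [[475.0, -355.0], [482.0, -384.0], [511.0, -377.0], [504.0, -348.0]]
scene0 brd 440 med [0.5472 0.0745 0.0244] z [0.0223 0.0244 0.03  ]
  top rect mm [539.7  67.6] [107.4  84.1] 89.5 [[497.0, 14.0], [581.0, 14.0], [582.0, 121.0], [498.0, 122.0]]
table z -0.0006926060697938219
side0 yel 498 med [ 0.5566 -0.2624  0.0225] z [0.0052 0.0225 0.029 ]
  top rect mm [ 557.3 -258.5] [91.7 13.8] 2.5 [[511.0, -254.0], [512.0, -267.0], [603.0, -263.0], [603.0, -250.0]]
side0 red 300 med [ 0.4853 -0.3766  0.0213] z [0.0143 0.0213 0.0233]
  top rect mm [ 486.5 -374.6] [32.9 35.2] 38.4 [[463.0, -371.0], [485.0, -399.0], [510.0, -378.0], [488.0, -351.0]]
side0 brd 603 med [0.532  0.0648 0.0216] z [0.0192 0.0216 0.0264]
  top rect mm [538.   62.1] [112.6  83.6] 89.6 [[496.0, 6.0], [579.0, 5.0], [580.0, 118.0], [497.0, 119.0]]
table z -0.0008683179879270808
```

```bash
cat >> h.py <<'E'
def down(yaw):
    """tool z down, tool y at angle yaw in world -> rotvec"""
    y=np.array([np.cos(yaw),np.sin(yaw),0]);z=np.array([0,0,-1.]);x=np.cross(y,z)
    return cv2.Rodrigues(np.c_[x,y,z])[0].ravel()
E
python3 - <<'E'
from h import *
for yaw in (0,np.pi):
    for p in ([.55,.17,.1],[.55,-.1,.05],[.49,-.37,.1]):
        print(yaw,p,ctrl.solve_ik(p,down(yaw)))
T=ctrl.get_image("wrist"); o=ctrl.get_obs()
R=cv2.Rodrigues(o["orientation"])[0]; M=np.array(T["world_from_camera"])
print("cam in tool",R.T@(M[:3,3]-o["tcp_pos"]),"\n",R.T@M[:3,:3],T["vfov"])
E
```

```text
0 [0.55, 0.17, 0.1] [ 1.65968182e-01  2.49795281e-01  1.63844370e+00 -4.44089210e-16
  1.25335367e+00  1.65968182e-01]
0 [0.55, -0.1, 0.05] [-3.17673401e-01  2.71100631e-01  1.72493597e+00 -4.44089210e-16
  1.14555605e+00 -3.17673401e-01]
0 [0.49, -0.37, 0.1] [-7.72167666e-01  3.23698632e-01  1.54258725e+00 -4.44089210e-16
  1.27530678e+00 -7.72167666e-01]
3.141592653589793 [0.55, 0.17, 0.1] None
3.141592653589793 [0.55, -0.1, 0.05] None
3.141592653589793 [0.49, -0.37, 0.1] [-7.72167666e-01  3.23698632e-01  1.54258725e+00 -4.44089210e-16
  1.27530678e+00  2.36942499e+00]
cam in tool [ 0.07726299  0.00098746 -0.12079379] 
 [[ 2.75714011e-04 -9.54101490e-01 -2.99483341e-01]
 [ 9.99999719e-01  4.71722673e-04 -5.82193890e-04]
 [ 6.96745139e-04 -2.99483096e-01  9.54101352e-01]] 66.5086723353398
```

Run:
```python
from h import *
ctrl.set_gripper(0.5)
ctrl.move_to([.54,.10,.24],down(0)); a=grab("wrist","wa")
ctrl.move_to([.53,-.14,.22],down(0)); b=grab("wrist","wb")
print(ctrl.get_obs()["time"],ctrl.get_obs()["grip_width"])
cv2.imwrite("pics/wab.png",cv2.resize(np.hstack([a["img"],b["img"]])[:,:,::-1],(800,250)))
```

```text
3.725 0.4993996282408425
```

View pics/wa.png

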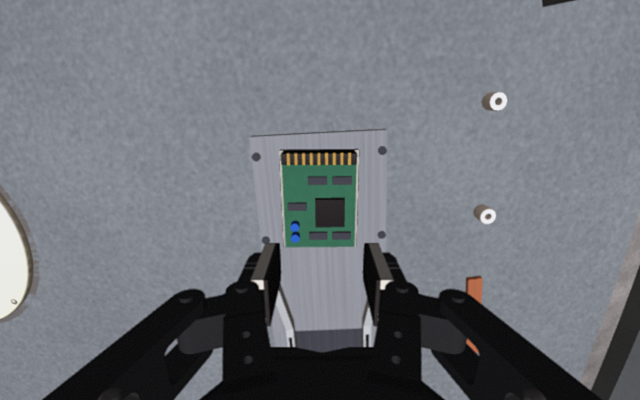

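View pics/wb.png

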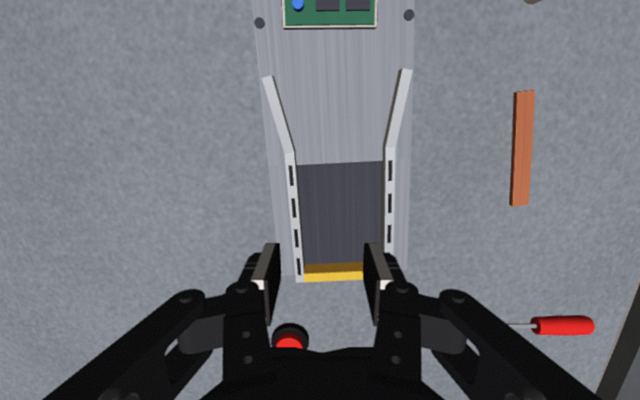

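The first wrist view shows the guide's rear edge (250,136)-(386,129), the brass strip (283,152)-(356,152) and the board front (286,246)-(354,246). The second shows the pocket step (297,163)-(384,160), the stop (303,264)-(363,263) and the button (289,342).

Run:
```python
from h import *
a=pickle.load(open("pics/wa.pkl","rb"));b=pickle.load(open("pics/wb.pkl","rb"))
def show(t,d,px,z):
    P=onplane(d,px,z);W=cloud(d)
    for p,q in zip(px,P): print(t,p,np.round(q,4),"cloud",np.round(np.nanmedian(W[p[1]-1:p[1]+2,p[0]-1:p[0]+2].reshape(-1,3),0),4))
show("guide rear",a,[(250,136),(386,129)],.012)
show("board rear top strip",a,[(283,151),(356,150)],.044)
show("board strip mid",a,[(318,158)],.044)
show("board front",a,[(287,247),(354,246)],.020)
show("step",b,[(297,163),(384,160)],.012)
show("board front b",b,[(284,26),(375,26)],.020)
show("stop",b,[(304,264),(363,262)],.028)
show("railtops L",b,[(293,165),(300,275)],.028)
show("railtops R",b,[(390,165),(389,240)],.028)
show("bed",b,[(340,100),(340,140)],.012)
show("pocket",b,[(340,200),(340,240)],.006)
for n,d in (("a",a),("b",b)):
    W=cloud(d);H=cv2.cvtColor(d["img"],cv2.COLOR_RGB2HSV).astype(int)
    g=(abs(H[...,0]-75)<15)&(H[...,1]>80)&(W[...,2]<.03)
    r=cv2.minAreaRect((W[g][:,:2]*1000).astype(np.float32));print(n,"green",np.round(cv2.boxPoints(r)).tolist(),r)
    lo,hi=np.array([18,60]),0
    s=(W[...,2]>.035)&(W[...,2]<.055)&(W[...,1]>.05)&(W[...,1]<.2)&(abs(W[...,0]-.54)<.08)
    if s.sum()>20: r=cv2.minAreaRect((W[s][:,:2]*1000).astype(np.float32));print(n,"strip",np.round(cv2.boxPoints(r)).tolist(),r,np.median(W[s][:,2]))
    s=(W[...,2]>.022)&(W[...,2]<.034)&(W[...,1]<.02)&(abs(W[...,0]-.54)<.1)&(H[...,1]<60)
    # rails: straight sections
    for nm,q in (("L",s&(W[...,0]<.54)&(W[...,1]<-.125)),("R",s&(W[...,0]>.54)&(W[...,1]<-.125))):
        if q.sum()>20: vx,vy,x,y=cv2.fitLine(W[q][:,:2].astype(np.float32),cv2.DIST_HUBER,0,.001,.001).ravel();print(n,nm,q.sum(),vx,vy,x,y,np.degrees(np.arctan2(vy,vx)))
```

```text
guide rear (250, 136) [0.4584 0.1427 0.012 ] cloud [0.4569 0.1424 0.009 ]
guide rear (386, 129) [0.6118 0.1507 0.012 ] cloud [0.6131 0.1504 0.0086]
board rear top strip (283, 151) [0.4993 0.1305 0.044 ] cloud [0.4974 0.1282 0.0292]
board rear top strip (356, 150) [0.5753 0.1316 0.044 ] cloud [0.5782 0.1281 0.019 ]
board strip mid (318, 158) [0.5357 0.1232 0.044 ] cloud [0.5358 0.1234 0.0452]
board front (287, 247) [0.4969 0.0082 0.02  ] cloud [0.4963 0.0045 0.0128]
board front (354, 246) [0.5797 0.0097 0.02  ] cloud [0.5796 0.0107 0.0207]
step (297, 163) [ 0.5031 -0.1242  0.012 ] cloud [ 0.5032 -0.1241  0.0126]
step (384, 160) [ 0.5981 -0.1207  0.012 ] cloud [ 0.596  -0.119   0.0215]
board front b (284, 26) [0.4941 0.0097 0.02  ] cloud [0.494  0.0098 0.02  ]
board front b (375, 26) [0.5807 0.0099 0.02  ] cloud [0.5808 0.0101 0.0195]
stop (304, 264) [ 0.5097 -0.2393  0.028 ] cloud [ 0.5086 -0.2496  0.0099]
stop (363, 262) [ 0.578  -0.2367  0.028 ] cloud [ 0.5516 -0.1399  0.2009]
railtops L (293, 165) [ 0.5002 -0.1233  0.028 ] cloud [ 0.5004 -0.1232  0.0284]
railtops L (300, 275) [ 0.5
[... 608 characters left out ...]
53302001953), (82.49386596679688, 117.60050964355469), 0.4320243299007416)
a strip [[497.0, 129.0], [497.0, 116.0], [576.0, 117.0], [576.0, 129.0]] ((536.1675415039062, 122.59210968017578), (78.97871398925781, 12.454168319702148), 0.43188098073005676) 0.044302834675730485
a L 68 0.08342948 -0.99651366 0.49765733 -0.13185285 -85.21428
a R 63 0.07862653 -0.99690413 0.6012697 -0.13210177 -85.49037
b green [[493.0, -345.0], [576.0, -346.0], [578.0, 32.0], [496.0, 32.0]] ((535.8074951171875, -156.66146850585938), (377.5536804199219, 82.46961212158203), 89.61258697509766)
b L 1105 0.05156466 -0.9986697 0.5006888 -0.18967398 -87.04425
b R 898 0.059913334 -0.9982036 0.60336316 -0.17233604 -86.565155
```

```bash
cat >> h.py <<'E'
d_=np.array([.0541,-.9985]); l_=np.array([.9985,.0541]); O=np.array([.5525,-.1855])-.155*d_  # guide origin
def G(x,y=0,z=0): return np.r_[O+x*d_+y*l_,z]
def toG(p): v=np.array(p[:2])-O; return v@d_,v@l_
ATT=down(.0541)
E
python3 - <<'E'
from h import *
print(ctrl.tip_reach, "board rear",toG([.536,.1297]),"centre",toG([.5367,.0693]))
ctrl.move_to(G(-.205,0,.12),ATT)
ctrl.movel(G(-.205,0,.041),vel=.1)
o=ctrl.get_obs();print(o["time"],o["tcp_pos"],o["ft_force"])
ctrl.movel(G(-.10,0,.041),vel=.06)
o=ctrl.get_obs();print(o["time"],o["tcp_pos"],toG(o["tcp_pos"]),o["ft_force"])
a=grab("scene","s1");b=grab("side","d1")
I=np.hstack([cv2.resize(x[:,:,::-1],(400,400)) for x in (a["img"][130:250,310:430],b["img"][150:280,210:340])]);cv2.imwrite("pics/c1.png",I)
E
```

```text
0.022 board rear (np.float64(-0.1606308457), np.float64(0.0005770700000000869)) centre (np.float64(-0.1002835757), np.float64(-0.001991619999999991))
5.9167 [0.53339671 0.17398822 0.04160634] [-0.54700968  0.9267251   0.57309485]
7.8167 [0.53871133 0.06927337 0.04102644] (np.float64(-0.100148168574015), np.float64(1.5249165646024886e-05)) [ 0.03317768 -0.62019732 -0.03828784]
```

View pics/c1.png

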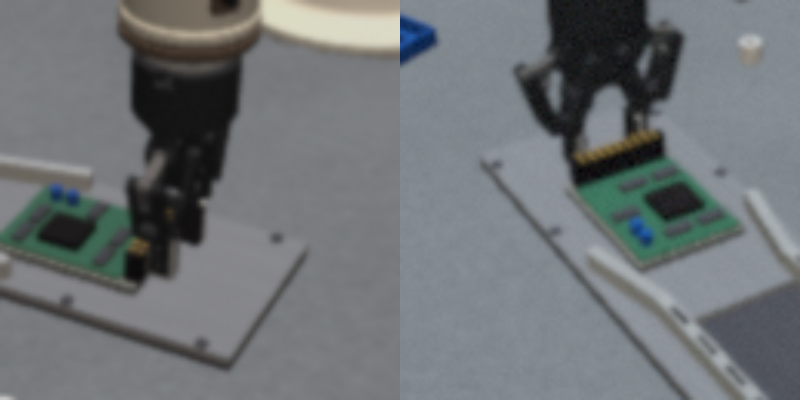

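The crop shows both fingertips flush on the rear face of the strip. The board now looks square to the guide and is entering the funnel, so I keep pushing.

Run:
```python
from h import *
def st(): 
    o=ctrl.get_obs();print(round(o["time"],2),np.round(toG(o["tcp_pos"]),4),np.round(o["ft_force"],1));return o
for x in (-.04,.02,.06,.076): ctrl.movel(G(x,0,.041),vel=.06);st()
for x in np.arange(.078,.0895,.002):
    ctrl.movel(G(x,0,.041),vel=.02);o=st()
    if o["ft_force"][1]>8: break
a=grab("scene","s2");b=grab("side","d2")
I=np.hstack([cv2.resize(x[:,:,::-1],(400,400)) for x in (a["img"][110:230,230:350],b["img"][190:310,270:390])]);cv2.imwrite("pics/c2.png",I)
```

```text
9.07 [-0.0402 -0.    ] [ 0.5 -1.   0.1]
10.22 [ 0.0198 -0.    ] [-0.2  0.8  0.4]
11.03 [ 0.06 -0.  ] [-0.5 -0.9 -0.1]
11.45 [0.0764 0.    ] [-0.1  0.3 -0.7]
11.7 [ 0.078 -0.   ] [-0.3 -0.2 -0.2]
11.95 [ 0.08 -0.  ] [-0.6  0.   0.9]
12.2 [0.0822 0.    ] [ 0.1 -0.6  0.4]
12.45 [0.0841 0.    ] [ 0.2 -0.8  0.4]
12.7 [0.0862 0.    ] [0.6 0.2 0.4]
12.95 [0.0881 0.    ] [ 0.2 -0.1  0.4]
```

View pics/c2.png

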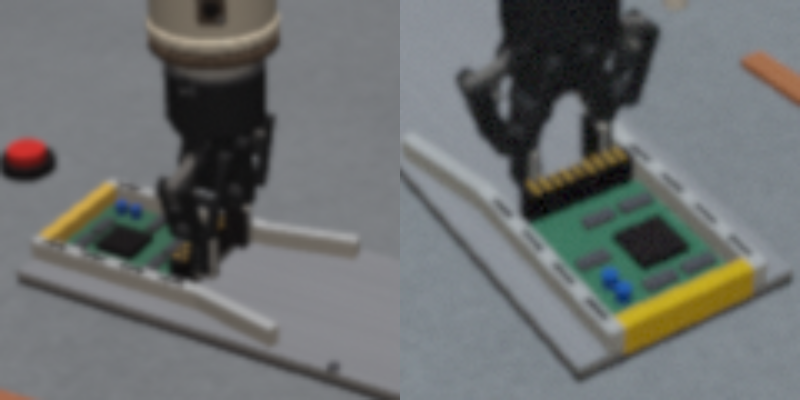

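The board looks seated between the rails near the stop. I back off and check it from above, along with the button.

Run:
```python
from h import *
ctrl.movel(G(.065,0,.041),vel=.1);ctrl.movel(G(.05,0,.15),vel=.2)
ctrl.set_gripper(0.0)
ctrl.move_to([.53,-.36,.24],ATT);d=grab("wrist","wc");print(ctrl.get_obs()["time"])
W=cloud(d);H=cv2.cvtColor(d["img"],cv2.COLOR_RGB2HSV).astype(int)
g=(abs(H[...,0]-75)<15)&(H[...,1]>80)&(W[...,1]>-.26)&(W[...,1]<-.1)&(W[...,2]<.03)
g2=g&(W[...,2]<.0175)
P=W[g2];A=np.c_[P[:,:2]-P[:,:2].mean(0),np.ones(len(P))];c=np.linalg.lstsq(A,P[:,2],rcond=None)[0];print("green plane",c,len(P),"expect z .014")
Q=np.array([toG(p) for p in W[g]]);r=cv2.minAreaRect((Q*1000).astype(np.float32));print("green in guide frame",r)
s=(W[...,2]>.031)&(W[...,2]<.055)&(W[...,1]>-.17)&(W[...,1]<-.1)&(abs(W[...,0]-.55)<.05)
Q=np.array([toG(p) for p in W[s]]);print("strip",cv2.minAreaRect((Q*1000).astype(np.float32)),np.median(W[s][:,2]))
s=((H[...,0]<8)|(H[...,0]>172))&(H[...,1]>150)&(W[...,1]<-.3)&(W[...,2]<.06)
print("red",s.sum(),np.median(W[s],0),np.percentile(W[s][:,2],[5,50,95]))
v,u=np.nonzero(s);print("px",u.min(),u.max(),v.min(),v.max());z=np.median(W[s][:,2])
t=s&(abs(W[...,2]-z)<.003);print(cv2.minEnclosingCircle((W[t][:,:2]*1000).astype(np.float32)),z)
```

```text
15.8
green plane [-0.00110174  0.00028751  0.01672515] 2248 expect z .014
green in guide frame ((181.86720275878906, 1.0857048034667969), (67.6285171508789, 82.2618408203125), 0.01570771634578705)Traceback (most recent call last):
  File "<stdin>", line 11, in <module>
cv2.error: OpenCV(4.12.0) /io/opencv/modules/imgproc/src/convhull.cpp:143: error: (-215:Assertion failed) total >= 0 && (depth == CV_32F || depth == CV_32S) in function 'convexHull'
```

View pics/wc.png

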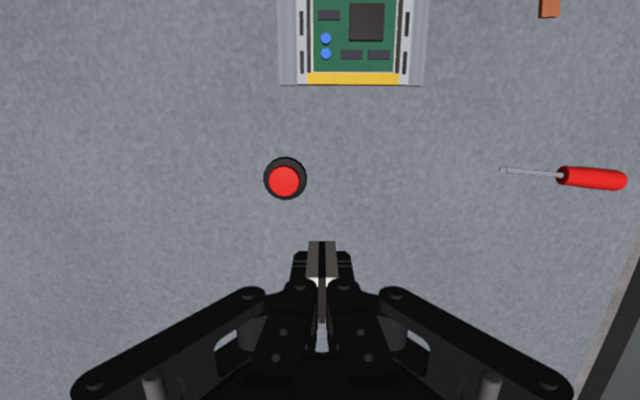

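The rear of the board is out of frame here, with the button at (284,181). One more pose, with the same height measurement on the earlier picture for reference.

Run:
```python
from h import *
def ana(d,ylo,yhi):
    W=cloud(d);H=cv2.cvtColor(d["img"],cv2.COLOR_RGB2HSV).astype(int)
    R=(W[...,1]>ylo)&(W[...,1]<yhi)&(abs(W[...,0]-.545)<.06)
    g=R&(abs(H[...,0]-75)<15)&(H[...,1]>80)&(W[...,2]<.03)
    P=W[g];m=np.median(P[:,2]);k=abs(P[:,2]-m)<.003;P=P[k];A=np.c_[P[:,:2]-P[:,:2].mean(0),np.ones(len(P))]
    print("plane",np.round(np.linalg.lstsq(A,P[:,2],rcond=None)[0],4),"med",m)
    Q=np.array([toG(p) for p in W[g]])*1000;r=cv2.minAreaRect(Q.astype(np.float32));print(" green",np.round(cv2.boxPoints(r),1).tolist())
    s=R&(W[...,2]>.0325)&(W[...,2]<.055)
    if s.sum()>20: Q=np.array([toG(p) for p in W[s]])*1000;r=cv2.minAreaRect(Q.astype(np.float32));print(" strip",np.round(cv2.boxPoints(r),1).tolist(),np.median(W[s][:,2]))
ana(pickle.load(open("pics/wa.pkl","rb")),-.02,.16)
d=pickle.load(open("pics/wc.pkl","rb"));ana(d,-.26,-.08)
W=cloud(d);H=cv2.cvtColor(d["img"],cv2.COLOR_RGB2HSV).astype(int)
s=((H[...,0]<8)|(H[...,0]>172))&(H[...,1]>150);s[:,:260]=0;s[:,310:]=0;s[:155]=0;s[205:]=0
z=np.median(W[s][:,2]);t=s&(abs(W[...,2]-z)<.003);print("red z",z,cv2.minEnclosingCircle((W[t][:,:2]*1000).astype(np.float32)))
v,u=np.nonzero(s);print(onplane(d,[((u.min()+u.max())/2,(v.min()+v.max())/2)],z))
ctrl.move_to([.545,-.20,.24],ATT);e=grab("wrist","wd");print(ctrl.get_obs()["time"]);ana(e,-.26,-.08)
```

```text
plane [-0.0007 -0.0008  0.0233] med 0.023319492209744525
 green [[-161.3000030517578, -40.5], [-43.79999923706055, -46.0], [-39.900001525878906, 36.400001525878906], [-157.39999389648438, 41.900001525878906]]
 strip [[-161.60000610351562, -38.79999923706055], [-54.5, -43.70000076293945], [-50.900001525878906, 35.20000076293945], [-158.0, 40.099998474121094]] 0.04418875713681478
plane [-0.0019 -0.0003  0.0172] med 0.01720696986727227
 green [[148.0, 42.20000076293945], [148.10000610351562, -40.099998474121094], [215.6999969482422, -40.0], [215.6999969482422, 42.20000076293945]]
red z nan ((0.0, 0.0), 0.0)
[[nan nan nan]]
16.5333
plane [-0.0008 -0.0004  0.0173] med 0.017288621951565886
 green [[112.30000305175781, 41.900001525878906], [112.5, -40.5], [216.3000030517578, -40.20000076293945], [216.0, 42.20000076293945]]
 strip [[97.9000015258789, 40.70000076293945], [98.19999694824219, -39.0], [110.30000305175781, -38.900001525878906], [110.0999984741211, 40.70000076293945]] 0.03831428338367132
```

View pics/wd.png

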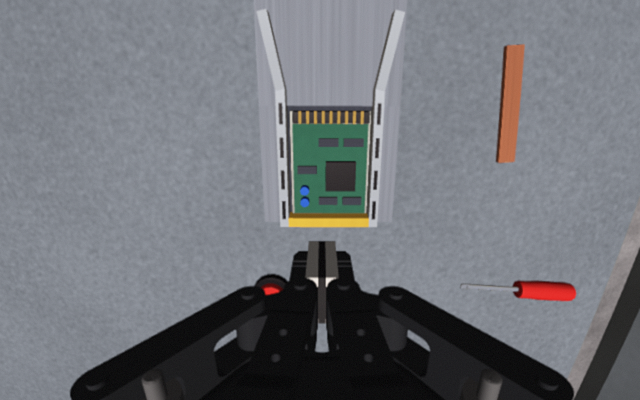

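The board is seated: it dropped 6.0 mm, the strip top is at 38.3 mm, it is square, and its centre is about 3 mm from the pocket's centre. That offset is the play against the stop, and within 5 mm. The button is next.

Run:
```python
from h import *
d=pickle.load(open("pics/wc.pkl","rb"))
W=cloud(d);H=cv2.cvtColor(d["img"],cv2.COLOR_RGB2HSV).astype(int)
s=((H[...,0]<8)|(H[...,0]>172))&(H[...,1]>150);s[:,:260]=0;s[:,310:]=0;s[:155]=0;s[205:]=0
z=np.nanmedian(W[s][:,2]);print("n",s.sum(),"nan",np.isnan(W[s][:,2]).sum(),"z",np.nanpercentile(W[s][:,2],[5,50,95]))
t=s&(abs(W[...,2]-z)<.003);print(cv2.minEnclosingCircle((W[t][:,:2]*1000).astype(np.float32)))
(cu,cv),r=cv2.minEnclosingCircle(np.argwhere(s)[:,::-1].astype(np.float32));print(cu,cv,r,onplane(d,[(cu,cv)],.024))
n="side0";e=pickle.load(open("pics/side0.pkl","rb"));H=cv2.cvtColor(e["img"],cv2.COLOR_RGB2HSV).astype(int)
# triangulate with side view top-face ellipse centre (357,334)
def ray(d,px): T=np.array(d["world_from_camera"]);r=rays(d,[px])[0]@T[:3,:3].T;return T[:3,3],r/np.linalg.norm(r)
o1,r1=ray(d,(cu,cv));o2,r2=ray(e,(357,334))
k=np.linalg.lstsq(np.c_[r1,-r2],o2-o1,rcond=None)[0];print("tri",o1+k[0]*r1,o2+k[1]*r2)
```

```text
n 782 nan 3 z [0.0154238  0.02219124 0.0234312 ]
((486.4558410644531, -369.3630676269531), 17.803756713867188)
283.6477966308594 180.48521423339844 15.844010353088379 [[ 0.48724665 -0.36783164  0.024     ]]
tri [ 0.48623027 -0.37010023  0.01520013] [ 0.48919137 -0.37200098  0.01534814]
```

Run:
```python
from h import *
p=np.array([.4868,-.3695,0])
ctrl.move_to(p+[0,0,.10],ATT);ctrl.movel(p+[0,0,.050],vel=.1)
f0=ctrl.get_obs()["ft_force"][2]
for z in np.arange(.046,.0345,-.001):
    ctrl.movel(p+[0,0,z],vel=.03);o=ctrl.get_obs();f=o["ft_force"][2]-f0
    print(round(z,4),round(o["tcp_pos"][2],4),round(f,1))
    if f>12: break
ctrl.pause(.2);print(ctrl.get_obs()["ft_force"],ctrl.get_obs()["time"])
```

```text
0.046 0.0461 0.3
0.045 0.045 1.2
0.044 0.0441 1.6
0.043 0.043 2.8
0.042 0.042 2.7
0.041 0.041 4.0
0.04 0.04 5.4
0.039 0.039 5.1
0.038 0.038 5.5
0.037 0.0378 17.0
[-3.33952663  2.55730989 16.77768248] 20.825
```

The button bottomed out, with force jumping from 5 to 17 N after about 7 mm. I release it and check the end state.

Run:
```python
from h import *
ctrl.movel([.4868,-.3695,.12],vel=.12)
ctrl.move_to([.53,-.36,.24],ATT);ctrl.pause(.5)
d=grab("wrist");W=cloud(d);c=pickle.load(open("pics/wc.pkl","rb"));Wc=cloud(c)
for w in (W,Wc): print("button z",np.nanmedian(w[172:190,275:293,2]),"board z",np.nanmedian(w[20:60,335:345,2]))
print("image diff",np.abs(d["img"].astype(int)-c["img"])[:90].mean(),ctrl.get_obs()["time"])
print(ctrl.finish_job())
```

```text
button z 0.02231554968815927 board z 0.017309066181500216
button z 0.022398358346977287 board z 0.017320031009834536
image diff 3.2293807870370372 22.7917
the job is handed in; nothing more can be done
None
```

I pushed the board along the guide into the pocket, where it lies flat, square and about 3 mm from centre, then pressed the fire button fully down and released it, and handed the job in at about 23 s; no verdict was returned, and the fingers never went near the tray, bar or spacers.

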